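# Touch off a jig block at three points, then seat the pin in its bore

## Task

Find by touch where the aluminium jig block lies on its base plate: take the touch pin out of its wooden stand and, with the side of its steel shank, touch the block's side gently for about half a second at three points in this order: near the left end of the long face towards you, near the right end of that face, and the middle of the end face at your right. Then seat the pin fully home and upright in the block's bore and let go of it; never press it against the block or plate with 15 N or more, and leave the dish, the tape roll and the matchbox where they are.

Things in the scene. Friction and masses are not known exactly. Their poses are not given: they have to be found in the camera images.
- base_plate: dark steel plate, 120 (x) x 190 (y) x 8 mm, bolted to the table; origin: centre of its underside; yaw within 0.35 rad of zero. On it an aluminium block of 80 (x) x 140 (y) x 36 mm, its top 44 mm above the table, is clamped: rigid, immovable, but up to 5 mm off the plate's centre in x and in y and turned up to 0.05 rad. This offset is not measured. Screw heads stand 3 mm proud of plate and block
- bore_nominal (a point): where the mouth of the bore would be if the block lay central and square: at [10, -30, 44] mm in the plate's frame; axes as the plate's. The real bore lies at [10, -30] mm from the block's own centre, so 50 mm from its robot-side long face (-x) and 40 mm from its end face at the right (-y). It is 11.2 mm in diameter, straight through, with a 1 mm chamfer
- pin_stand: wooden stand, 60 x 60 x 36 mm, fixed; origin at the centre of its underside. The pin stands loosely (3 mm play) in a 13 mm hole through its middle, the pin's collar resting on the stand's top
- touch_pin: touch pin, 80 mm long, 0.12 kg: a round steel shank 10 mm in diameter and 32 mm long, its foot chamfered over 3 mm; above it a round collar 24 mm across, 4 mm thick; then a square black grip 16 x 16 mm, 44 mm tall. Origin: centre of the shank's foot; z runs up the pin, x and y are square to the grip's flats. It stands upright, turned anyhow within 1 rad
- pin_grip (a point): centre of the pin's square grip, 58 mm above its foot; axes as the pin's. 16 mm wide across the flats
- pin_tip (a point): centre of the foot of the pin's shank. Seated fully home, with the collar on the block's top, it lies 12 mm above the table
- petri_1: bystander: covered round dish, 61 mm across, 15 mm high; origin at the centre of its underside
- tape_roll: bystander: roll of tape lying flat, 103 mm across, 25 mm high; origin at the centre of its underside
- matchbox: bystander: matchbox, 36 x 53 x 15 mm; origin at the centre of its underside
There are look-alikes about, which are no part of the job. Of the things that look like the touch_pin, the middle-sized one is meant.

How it is judged:
On the way, in this order (a step that is already met when the one before it is completed fails the run):
1. the pin's shank rests on the long face near its left end (contact force between touch_pin and base_plate above 1 N and x of pin_tip in the frame of base_plate between -0.058 and -0.034 m and y of pin_tip in the frame of base_plate between 0.015 and 0.075 m and z of pin_tip in the frame of base_plate between 0.0105 and 0.036 m), for 0.3 s.
2. then on the long face near its right end (contact force between touch_pin and base_plate above 1 N and x of pin_tip in the frame of base_plate between -0.058 and -0.034 m and y of pin_tip in the frame of base_plate between -0.075 and -0.015 m and z of pin_tip in the frame of base_plate between 0.0105 and 0.036 m), for 0.3 s.
3. then on the end face at the right (contact force between touch_pin and base_plate above 1 N and x of pin_tip in the frame of base_plate between -0.034 and 0.04 m and y of pin_tip in the frame of base_plate between -0.09 and -0.064 m and z of pin_tip in the frame of base_plate between 0.0105 and 0.036 m), for 0.3 s.
At the end, for the whole second after the job is handed in: The pin stands in the bore of the block: its foot within 12 mm of the nominal bore axis (which covers every lie of the block) and 9.5 to 14.5 mm above the table (fully home is 12 mm; it gets so low there only inside the bore), upright within 0.06 rad, at rest and let go (horizontal distance between pin_tip and bore_nominal below 0.012 m and z of pin_tip in the frame of base_plate between 0.0095 and 0.0145 m and angle between the z axis of pin_tip and the z axis of base_plate, either way round below 0.06 rad and linear speed of touch_pin below 0.01 m/s); the robot touches nothing.
It fails at once if the pin presses on the block or plate with 15 N or more (contact force between touch_pin and base_plate above 15 N).
It fails at once if a bystander (dish, tape roll, matchbox) is shifted by more than 20 mm (distance of any of petri_1, tape_roll, matchbox from where it was at the start of the episode above 0.02 m).
It also fails if it takes over 67 s, if anything falls off the work surface, if the arm or the gripper's body presses on something with over 40 N, if the wrist force passes 120 N, or if a joint passes its speed limit or range.

## Robot

A 6-joint arm with a two-finger parallel gripper is mounted at the origin on a cart in front of the work surface, level with it; the furniture and walls round the work are solid. World frame = base frame: x ahead of the robot, y to its left, z up, the work surface at z = 0. Lengths are in m, angles in rad, forces in N, time in s.
With the tool pointing down it reaches from about 0.375 to 0.825 m from the base axis. Payload 5.5 kg.
Tool frame: the origin (TCP) lies between the finger pads; the fingertips stand 8 mm ahead of it and the grasp point (between the pads) lies 11 mm behind it; y points along the fingers, x is the direction in which the jaws open and shut, and the axes are right-handed (so a half turn about y gives the same grasp; the last joint's range is limited). The gripper opens to 85 mm and grips with 20 to 120 N. Pads are 22 mm wide; open, the fingers measure 114 mm over their backs; the gripper's body (76 mm by 85 mm) begins 54 mm behind the grasp point. The pads swing forward as they close: fully open they stand 13 mm farther back than shut.
Start: joints at [1.243, 0.314, -0.047, 1.21, 0, 1.571], TCP at [0.193, 0.568, 0.239] pointing down, gripper open.
Joint ranges: [-2.67, 2.67], [-0.69, 1.73], [-1.03, 1.25], [-2.08, 2.16], [-1.42, 1.45], [-3.14, 3.14]. Speed limits (rad/s): [2.39, 2.39, 3.01, 3.14, 3.14, 3.14].

## Interface

Orientations are given as [roll, pitch, yaw] about the fixed x, y, z axes, in that order (R = Rz(yaw) Ry(pitch) Rx(roll)).
In Python, from bench import bot gives the robot as it stands.
- The arm moves only by the shell command python3 -m creep 'ROWS' [FORCE]. ROWS is JSON, a list of rows, each an object with "delta_pos": the shift along the tool's x, y, z in units of 50 mm (1.0 is 50 mm), a list of three; "dr": the turn, a rotation vector about the tool's x, y, z in degrees, a list of three; "gripper": the finger opening in mm, from 0 to 85.4. A call has 1 to 8 rows; each row is the pose to reach, as a shift and turn from the pose commanded when the call began, along the tool's axes at that moment; what a row does not reach only later rows make up. A row lasts 1/8 s, in which the tool goes at most 62.5 mm and 10.7 degrees, less where a joint would pass 70% of its speed; a pose out of reach is approached as far as the arm can. A call with a gripper value outside its range is refused whole. The fingers move at their own pace and stop on an object; FORCE is the grip in N (left out, the last holds). Time passes only in rows, so rows that repeat a pose let the fingers close. It gives the time, the measured TCP pose, the force and the opening at its end, in the units of the state.
- bot.read_state(): the state, without advancing time (a new reading comes with each control period).
- bot.grab_frame(name): name is "scene" or "top"; returns (picture, depth): 480x640x3 uint8, red, green, blue; 480x640 float32, m along the optical axis (not along the pixel's ray), 0 where there is no reading.
- bot.get_calibration(name): a dict with "fx", "fy", "cx", "cy" (pixels), "rvec" (rotation vector, rad) and "tvec" (3), from world to camera coordinates, as OpenCV has them. Camera axes: x right, y down, z forward; pixel columns grow to the right and rows downward; lengths in m; the calibration is good to about 2 mm. A picture is of the moment at which its call begins. get_calibration takes no time and is no camera call.
- bot.sign_off(): hands the job in, once; it reports no verdict.
The state is a dict: "t": time; "joints": joint angles; "joint_velocities": joint speeds; "joint_efforts": joint torques, N m; "eef_pos": TCP position; "orientation": TCP orientation; "force": force on the tool from outside, world axes, zero at the start; "ft_torque": the same for the moment, N m; "opening": finger opening in m.
Only numpy, scipy, OpenCV 4.12 (cv2) and the standard library are available. Lean on these libraries where they do the work, as an engineer would, in place of code of your own. Each camera call takes 0.05 s, during which the arm holds its last target. There are 200 camera calls.

## Working session

There is one attempt and no reset: what is moved stays moved. The work goes in short steps, Python scripts to look and compute and a shell command to move; the robot and the scene stay as the last step left them, time stands still between calls to the robot, and variables do not carry over. Pictures are saved under pics/ and viewed, about 8 in all and at most 12, crops included, and the job is handed in when it is done.

```bash
ls; mkdir -p pics
python3 - <<'E'
from bench import bot
import cv2,numpy as np
for n in("top","scene"):
    p,d=bot.grab_frame(n); np.savez(f"pics/{n}0.npz",p=p,d=d); cv2.imwrite(f"pics/{n}0.png",p[:,:,::-1]); print(n,bot.get_calibration(n))
print(bot.read_state())
E
```

```text
pics
top {'fx': 437.27626266847165, 'fy': 437.27626266847165, 'cx': 313.47397223509114, 'cy': 236.68506321729924, 'rvec': array([ 2.14640882, -2.11447838,  0.15453358]), 'tvec': array([-0.04959514,  0.52501743,  1.10940017])}
scene {'fx': 441.0776760848011, 'fy': 441.0776760848011, 'cx': 313.41076731092454, 'cy': 232.79060106517824, 'rvec': array([ 1.19153706, -2.14390913,  1.09305308]), 'tvec': array([0.22189016, 0.32266634, 0.55988522])}
{'t': 0.1, 'joints': array([ 1.24298799e+00,  3.14168071e-01, -4.79367323e-02,  1.21020153e+00,
       -2.77863902e-06,  1.57078638e+00]), 'joint_velocities': array([-0.00255135,  0.00041425,  0.00153811,  0.00032275,  0.00126136,
        0.00069324]), 'joint_efforts': array([ 3.42513267e-04, -5.40767026e+01,  3.40540767e+01,  1.12299848e-02,
       -3.02622686e-05,  1.67758986e-05]), 'eef_pos': array([0.19302536, 0.56758881, 0.23853169]), 'orientation': array([-1.57079909e+00,  1.51001151e-03,  1.24299793e+00]), 'force': array([-0.24419339, -0.01304797,  0.62828113]), 'ft_torque': array([-0.04315581,  0.02837617,  0.01742992]), 'opening': 0.08549960775159617}
```

View pics/top0.png

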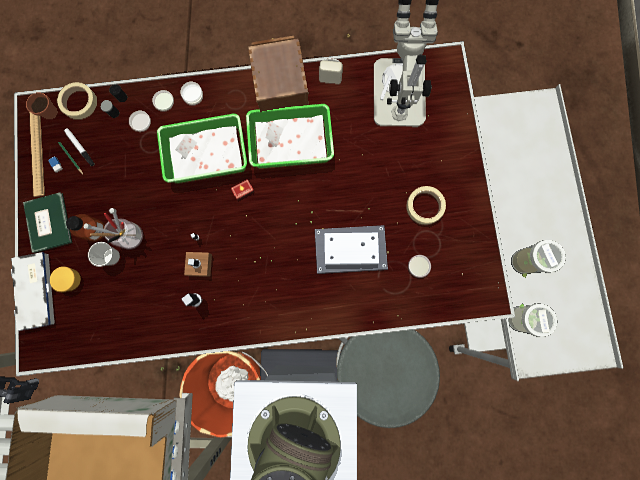

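View pics/scene0.png

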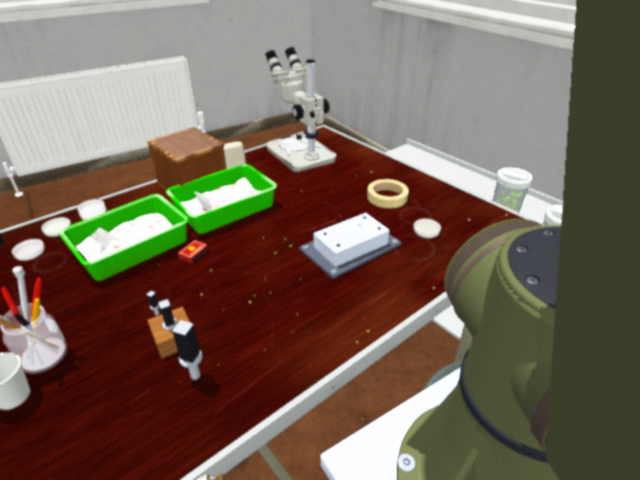

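The candidates for the touch pin in the top view are (195,237), small; (195,263), in the wooden stand; and (191,300), large. The block and plate are at (351,249), the tape at (426,205), the dish at (420,266) and the matchbox at (242,189). Next I'll measure these and check my choice in one close crop.

```bash
cat > h.py <<'E'
import numpy as np,cv2
from bench import bot
def cal(n):
    c=bot.get_calibration(n);R,_=cv2.Rodrigues(c["rvec"]);return c,R,np.array(c["tvec"])
def cloud(n,d):
    c,R,t=cal(n);v,u=np.mgrid[:480,:640]
    P=np.stack([(u-c["cx"])/c["fx"]*d,(v-c["cy"])/c["fy"]*d,d],-1)
    return (P-t)@R
def proj(n,X):
    c,R,t=cal(n);q=np.atleast_2d(X)@R.T+t
    return np.c_[c["fx"]*q[:,0]/q[:,2]+c["cx"],c["fy"]*q[:,1]/q[:,2]+c["cy"]]
def onplane(n,u,v,z):
    c,R,t=cal(n);r=np.array([(u-c["cx"])/c["fx"],(v-c["cy"])/c["fy"],1])@R;o=-R.T@t
    return o+r*(z-o[2])/r[2]
E
python3 - <<'E'
from h import *
f=np.load("pics/top0.npz");p,d=f["p"],f["d"];W=cloud("top",d);f2=np.load("pics/scene0.npz")
for nm,(u0,u1,v0,v1),lo,hi in [("plate",(300,400,215,285),.004,.02),("block",(300,400,215,285),.035,.055),("stand",(175,220,245,285),.025,.045),
  ("pinmid",(180,215,248,275),.06,.12),("pinsmall",(185,205,228,246),.02,.12),("pinbig",(175,210,285,312),.02,.2),
  ("dish",(400,440,250,285),.006,.03),("tape",(400,450,180,230),.01,.04),("match",(225,260,178,202),.006,.03),("table",(260,300,200,280),-1,1)]:
    w=W[v0:v1,u0:u1].reshape(-1,3);vv,uu=np.mgrid[v0:v1,u0:u1];m=(w[:,2]>lo)&(w[:,2]<hi);q=w[m]
    if len(q)<4: print(nm,len(q));continue
    r=cv2.minAreaRect((q[:,:2]*1000).astype(np.float32));print(nm,len(q),"mean",q.mean(0).round(4),"z90",np.percentile(q[:,2],[10,50,90]).round(4),"rect",np.round(r[0],1),np.round(r[1],1),round(r[2],2),"px",uu.ravel()[m].mean().round(1),vv.ravel()[m].mean().round(1))
a=cv2.resize(p[220:320,165:225],None,fx=5,fy=5,interpolation=cv2.INTER_CUBIC);b=cv2.resize(f2["p"][280:390,130:220],None,fx=4.5,fy=4.545,interpolation=cv2.INTER_CUBIC)[:500]
cv2.imwrite("pics/crop1.png",np.hstack([a,b])[:,:,::-1])
print(proj("top",[[.193,.568,.24],[0,0,0]]))
E
```

```text
plate 1768 mean [ 0.498  -0.1363  0.0085] z90 [0.0047 0.0084 0.012 ] rect [ 499.2 -138.9] [188.3 267.6] 0.75 px 348.6 249.4
block 1621 mean [ 0.4969 -0.1402  0.0448] z90 [0.042  0.0449 0.0477] rect [ 497.2 -141.5] [ 79.9 138.8] 1.04 px 351.0 247.9
stand 470 mean [0.4514 0.263  0.037 ] z90 [0.0338 0.0372 0.0404] rect [452.  265.4] [61.5 60.2] 88.77 px 197.1 263.3
pinmid 60 mean [0.4508 0.2637 0.0807] z90 [0.0676 0.0844 0.0871] rect [452.  265.5] [16.6 16.1] 89.8 px 192.1 261.8
pinsmall 44 mean [0.5233 0.2728 0.0418] z90 [0.0251 0.046  0.0547] rect [523.9 273.5] [12.8 13.5] 16.49 px 194.5 236.0
pinbig 206 mean [0.3568 0.2551 0.0918] z90 [0.0519 0.1013 0.1177] rect [356.8 257.1] [27.1 29.5] 59.97 px 191.8 299.3
dish 416 mean [ 0.4563 -0.3233  0.0157] z90 [0.0124 0.0159 0.0188] rect [ 458.9 -329.7] [69.8 84. ] 72.47 px 419.2 265.5
tape 593 mean [ 0.6212 -0.3439  0.0237] z90 [0.0186 0.0244 0.0276] rect [ 621.8 -344.3] [100.8 101.5] 80.18 px 426.1 204.4
match 275 mean [0.6594 0.1577 0.0156] z90 [0.0119 0.0159 0.0188] rect [658.5 165. ] [81.  60.7] 88.22 px 241.9 189.2
table 3190 mean [0.5237 0.0516 0.0009] z90 [-0.002   0.0009  0.0037] rect [525.1  52.1] [219.9 108.5] 1.42 px 279.5 239.5
[[ 17.55461121 374.81362979]
 [293.92576977 443.62361082]]
```

View pics/crop1.png

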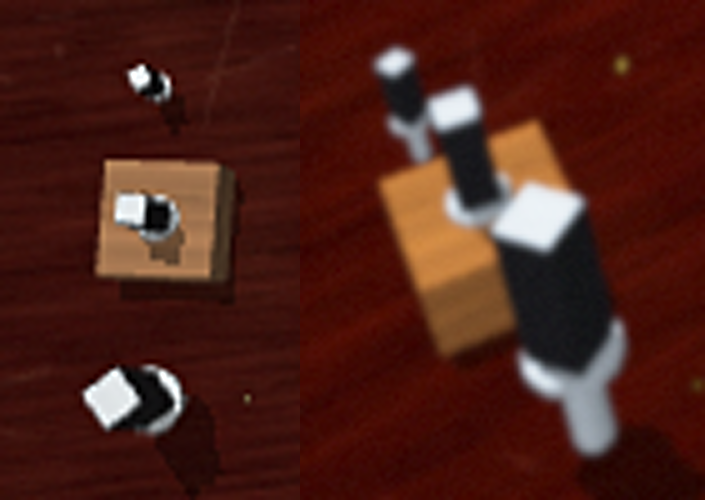

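The crop shows three pins with white tops. The middle-sized one stands in the wooden stand, at full-frame pixel (192,262) with its top at z≈0.084, as expected, so that's the one. Next are the pin's yaw and the plate pose, from colour edges.

```bash
cat >> h.py <<'E'
from scipy.spatial.transform import Rotation as Ro
def go(x,y,z,yaw,cmd=None):
    """delta (units 50mm) and dr from commanded pose cmd=(x,y,z,yaw); default measured"""
    s=bot.read_state();p=s["eef_pos"];yw=s["orientation"][2]
    if cmd: p=np.array(cmd[:3]);yw=cmd[3]
    R=Ro.from_euler("xyz",[-np.pi/2,0,yw]).as_matrix()
    print("delta",(R.T@(np.array([x,y,z])-p)/.05).round(3),"dr_y",round(-np.degrees(yaw-yw),2))
E
python3 - <<'E'
from h import *
f=np.load("pics/top0.npz");p=f["p"].astype(int);h=cv2.cvtColor(f["p"],cv2.COLOR_RGB2HSV)
def rect(m,box,z,nm,up=1):
    u0,u1,v0,v1=box;M=np.zeros((480,640),np.uint8);M[v0:v1,u0:u1]=m[v0:v1,u0:u1]
    c=max(cv2.findContours(M,0,cv2.CHAIN_APPROX_NONE)[0],key=cv2.contourArea)[:,0]
    X=np.array([onplane("top",u,v,z)[:2] for u,v in c])*1000
    r=cv2.minAreaRect(X.astype(np.float32));print(nm,len(c),np.round(r[0],1),np.round(r[1],1),round(r[2],2),"px",c.min(0),c.max(0))
V=h[:,:,2];S=h[:,:,1]
rect((V>180)&(S<60),(180,202,250,275),.084,"pintop")
rect((V>170)&(S<60),(315,390,220,280),.044,"block")
rect((S<90)&(V>50),(305,395,215,285),.008,"plate")
rect((S>90)&(V>120),(175,215,245,285),.036,"stand")
print(p[250,312:326].tolist(),p[225:236,350].tolist(),p[262:276,350].tolist())
u,v=np.meshgrid(range(186,199),range(254,272));print(p[254:272,186:202,:].mean(-1).astype(int))
E
```

```text
pintop 18 [451.2 266.8] [12.7 13.1] 0.83 px [188 259] [193 264]
block 167 [ 498.3 -140.3] [ 81.7 141.2] 0.84 px [324 232] [378 263]
plate 226 [ 499.4 -141.4] [121.4 190.3] 4.13 px [315 225] [387 273]
stand 88 [451.7 266.2] [59.7 60.2] 89.06 px [184 252] [208 275]
[[70, 20, 15], [69, 19, 14], [66, 17, 10], [51, 20, 18], [129, 137, 146], [119, 124, 131], [118, 121, 130], [119, 121, 129], [119, 121, 129], [118, 121, 128], [117, 119, 126], [114, 116, 123], [161, 166, 175], [255, 255, 255]] [[65, 17, 13], [64, 9, 4], [147, 153, 163], [124, 129, 137], [117, 119, 126], [118, 121, 129], [115, 119, 127], [106, 110, 119], [255, 255, 255], [252, 254, 255], [251, 252, 253]] [[255, 255, 255], [189, 196, 203], [101, 104, 109], [67, 70, 74], [68, 70, 74], [68, 70, 75], [66, 67, 71], [113, 115, 122], [125, 129, 138], [59, 58, 62], [53, 16, 11], [65, 19, 14], [66, 20, 16], [69, 25, 18]]
[[127 121 119 120 120 119 121 120 119 119 122 121 121 122 122 122]
 [123 117 117 118 117 117 118 117 118 117 118 117 119 117 117 117]
 [122 116 115 115 114 115 115 115 116 116 115 115 115 115 115 114]
 [123 118 116 11
[... 289 characters left out ...]
   9   9   8  39 205 111 116]
 [117 114 241 237 235 235 238 225   4  13  14  12  16 133 148 117]
 [115 115 246 240 238 239 243 203   2  13  15  13  18 142 176 120]
 [118 115 140 133 160 167 214 162   3  13  14  14  43 148 139 115]
 [122 121 116 115  98  60  80  57   2   7  13   6  47 155  85 121]
 [127 125 125 125 120 115 115 180  99 103  71  71 110 104  74  85]
 [131 129 129 130 129 130 129 115 126 147 135 117  86  81  78  77]
 [125 124 123 123 123 124 124 117  84  93  91  88  78  79  79  77]
 [120 118 118 118 118 118 118 120 113  70  72  73  75  77  77 119]
 [118 116 115 115 115 115 115 116 116  66  71  71  72  71  70 119]
 [120 120 118 118 118 117 117 118 120  67  70  71  72  72  72 121]]
```

Run:
```python
from h import *
go(.4515,.266,.16,-.052)
```

```text
delta [-4.046  1.571 -6.836] dr_y 74.2
```

```bash
python3 -m creep '[{"delta_pos":[-0.5,0,-0.85],"dr":[0,9.3,0],"gripper":60},{"delta_pos":[-1.0,0,-1.7],"dr":[0,18.6,0],"gripper":60},{"delta_pos":[-1.5,0.2,-2.55],"dr":[0,27.9,0],"gripper":60},{"delta_pos":[-2.0,0.4,-3.4],"dr":[0,37.2,0],"gripper":60},{"delta_pos":[-2.5,0.6,-4.25],"dr":[0,46.5,0],"gripper":60},{"delta_pos":[-3.05,0.8,-5.1],"dr":[0,55.8,0],"gripper":60},{"delta_pos":[-3.6,1.2,-6.0],"dr":[0,65.1,0],"gripper":60},{"delta_pos":[-4.046,1.571,-6.836],"dr":[0,74.2,0],"gripper":60}]' 60
python3 - <<'E'
from h import *
go(.4515,.266,.057,-.052)
E
```

```text
t: 1.1
eef_pos: [0.4524, 0.2648, 0.16]
orientation: [-1.571, 0.0, -0.058]
force: [-0.5, -0.1, 0.0]
opening: 0.0598
delta [-0.019  2.061  0.023] dr_y -0.32
```

```bash
python3 -m creep '[{"delta_pos":[0,0.5,0],"dr":[0,0,0],"gripper":60},{"delta_pos":[0,1.0,0],"dr":[0,0,0],"gripper":60},{"delta_pos":[0,1.5,0],"dr":[0,0,0],"gripper":60},{"delta_pos":[0,1.9,0],"dr":[0,0,0],"gripper":60},{"delta_pos":[0,2.06,0],"dr":[0,0,0],"gripper":60},{"delta_pos":[0,2.06,0],"dr":[0,0,0],"gripper":60}]'
python3 - <<'E'
from h import *
p,d=bot.grab_frame("scene");q,_=bot.grab_frame("top")
cv2.imwrite("pics/g1.png",np.hstack([cv2.resize(p[200:400,90:290],None,fx=2,fy=2),cv2.resize(q[210:310,145:245],None,fx=4,fy=4)])[:,:,::-1])
E
```

```text
t: 1.85
eef_pos: [0.4512, 0.2663, 0.0574]
orientation: [-1.571, 0.001, -0.052]
force: [0.2, 0.7, 0.2]
opening: 0.06
```

View pics/g1.png

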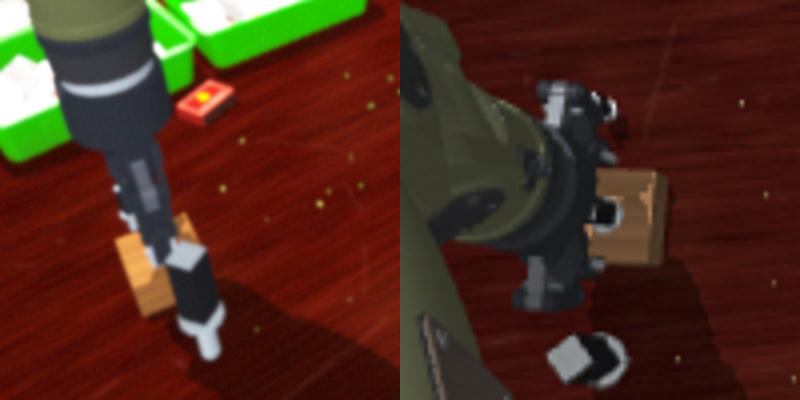

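The right crop shows the fingers either side of the pin's grip, pin at about crop (605,213), with both look-alikes clear. I'll close on it.

```bash
python3 -m creep '[{"delta_pos":[0,0,0],"dr":[0,0,0],"gripper":20},{"delta_pos":[0,0,0],"dr":[0,0,0],"gripper":12},{"delta_pos":[0,0,0],"dr":[0,0,0],"gripper":8},{"delta_pos":[0,0,0],"dr":[0,0,0],"gripper":8},{"delta_pos":[0,0,0],"dr":[0,0,0],"gripper":8},{"delta_pos":[0,0,0],"dr":[0,0,0],"gripper":8}]' 80
```

```text
t: 2.7
eef_pos: [0.4521, 0.2667, 0.0584]
orientation: [-1.57, -0.001, -0.052]
force: [-0.6, -0.6, 5.7]
opening: 0.0151
```

```bash
python3 -m creep '[{"delta_pos":[0,-0.2,0],"dr":[0,0,0],"gripper":8},{"delta_pos":[0,-0.6,0],"dr":[0,0,0],"gripper":8},{"delta_pos":[0,-1.2,0],"dr":[0,0,0],"gripper":8},{"delta_pos":[0,-1.8,0],"dr":[0,0,0],"gripper":8},{"delta_pos":[0,-2.2,0],"dr":[0,0,0],"gripper":8},{"delta_pos":[0,-2.4,0],"dr":[0,0,0],"gripper":8},{"delta_pos":[0,-2.4,0],"dr":[0,0,0],"gripper":8}]'
python3 - <<'E'
from h import *
c=np.array([.4983,-.1403]);y=.015;R=np.array([[np.cos(y),-np.sin(y)],[np.sin(y),np.cos(y)]]);pc=np.array([.4994,-.1414]);a=.072;Rp=np.array([[np.cos(a),-np.sin(a)],[np.sin(a),np.cos(a)]])
for n,b in dict(L=(-.055,.045),R=(-.055,-.045),E=(0,-.085),bore=(.01,-.03)).items():
    w=c+R@b;print(n,w.round(4),"plate",(Rp.T@(w-pc)).round(4))
    if n=="L": go(*w,.1774,-.052,(.4515,.266,.1774,-.052))
E
```

```text
t: 3.58
eef_pos: [0.4518, 0.2666, 0.1781]
orientation: [-1.57, -0.001, -0.052]
force: [-0.2, -0.3, -2.2]
opening: 0.0149
L [ 0.4426 -0.0961] plate [-0.0534  0.0492]
delta [ 0.199 -0.    -7.242] dr_y -0.0
R [ 0.444  -0.1861] plate [-0.0585 -0.0406]
E [ 0.4996 -0.2253] plate [-0.0059 -0.0837]
bore [ 0.5087 -0.1701] plate [ 0.0073 -0.0293]
```

```bash
python3 -m creep '[{"delta_pos":[0,0,-0.7],"dr":[0,0,0],"gripper":8},{"delta_pos":[0,0,-1.7],"dr":[0,0,0],"gripper":8},{"delta_pos":[0,0,-2.8],"dr":[0,0,0],"gripper":8},{"delta_pos":[0.1,0,-3.9],"dr":[0,0,0],"gripper":8},{"delta_pos":[0.1,0,-5.0],"dr":[0,0,0],"gripper":8},{"delta_pos":[0.1,0,-6.1],"dr":[0,0,0],"gripper":8},{"delta_pos":[0.0,0,-6.9],"dr":[0,0,0],"gripper":8},{"delta_pos":[0.0,0,-7.24],"dr":[0,0,0],"gripper":8}]'
python3 -m creep '[{"delta_pos":[0,0.4,0],"dr":[0,0,0],"gripper":8},{"delta_pos":[0,0.9,0],"dr":[0,0,0],"gripper":8},{"delta_pos":[0,1.4,0],"dr":[0,0,0],"gripper":8},{"delta_pos":[0,1.8,0],"dr":[0,0,0],"gripper":8},{"delta_pos":[0,2.08,0],"dr":[0,0,0],"gripper":8},{"delta_pos":[0,2.08,0],"dr":[0,0,0],"gripper":8},{"delta_pos":[0,2.08,0],"dr":[0,0,0],"gripper":8}]'
python3 - <<'E'
from h import *
p,d=bot.grab_frame("scene");q,_=bot.grab_frame("top")
cv2.imwrite("pics/g2.png",np.hstack([cv2.resize(p[180:300,270:430],None,fx=2.5,fy=2.5),cv2.resize(q[215:295,300:400],None,fx=3.75,fy=3.75)])[:,:,::-1])
for i in range(6): bot.grab_frame("top");s=bot.read_state();print(s["eef_pos"].round(5),s["force"].round(2),s["ft_torque"].round(3))
E
```

```text
t: 4.58
eef_pos: [0.4313, -0.0969, 0.1766]
orientation: [-1.571, 0.002, -0.055]
force: [0.4, 1.1, -1.1]
opening: 0.015
t: 5.45
eef_pos: [0.4331, -0.0951, 0.0741]
orientation: [-1.571, -0.0, -0.052]
force: [0.6, -0.1, -1.3]
opening: 0.0149
[ 0.43352 -0.09519  0.07449] [ 0.18  0.36 -0.35] [-0.045  0.006  0.005]
[ 0.43341 -0.09517  0.07441] [-0.84  0.07 -1.95] [-0.013 -0.001  0.014]
[ 0.43332 -0.09512  0.07432] [ 0.19 -0.11 -2.11] [ 0.022 -0.004 -0.01 ]
[ 0.43322 -0.09512  0.07423] [ 0.55  0.58 -1.27] [ 0.049 -0.009 -0.027]
[ 0.43309 -0.0951   0.07412] [-0.35 -0.45 -0.88] [-0.017  0.038  0.01 ]
[ 0.43299 -0.09507  0.07401] [-0.22 -0.93 -2.2 ] [-0.002 -0.013  0.001]
```

View pics/g2.png

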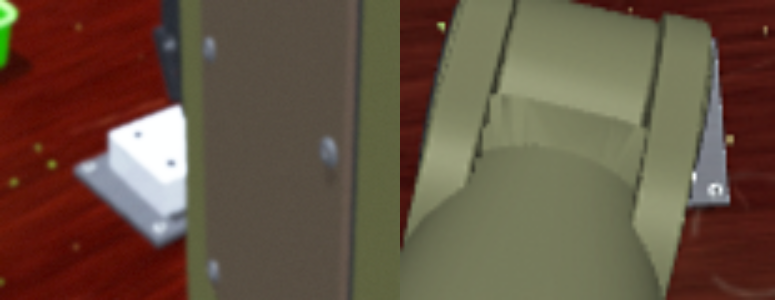

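The arm hides the pin, so I'll go by force. I left out a 10 mm x shift on the way, which puts the gap at about 19 mm. I'll close it in small steps.

```bash
python3 -m creep '[{"delta_pos":[0.06,0,0],"dr":[0,0,0],"gripper":8},{"delta_pos":[0.12,0,0],"dr":[0,0,0],"gripper":8},{"delta_pos":[0.18,0,0],"dr":[0,0,0],"gripper":8},{"delta_pos":[0.24,0,0],"dr":[0,0,0],"gripper":8},{"delta_pos":[0.28,0,0],"dr":[0,0,0],"gripper":8},{"delta_pos":[0.28,0,0],"dr":[0,0,0],"gripper":8}]'
for i in 1 2; do python3 -m creep '[{"delta_pos":[0.01,0,0],"dr":[0,0,0],"gripper":8},{"delta_pos":[0.02,0,0],"dr":[0,0,0],"gripper":8}]'; done
```

```text
t: 6.6
eef_pos: [0.4469, -0.0958, 0.0737]
orientation: [-1.571, 0.0, -0.052]
force: [-0.1, 0.3, -1.4]
opening: 0.0151
t: 6.85
eef_pos: [0.4477, -0.0958, 0.0737]
orientation: [-1.571, 0.0, -0.052]
force: [-1.1, 0.3, -1.4]
opening: 0.0148
t: 7.1
eef_pos: [0.4488, -0.0959, 0.0738]
orientation: [-1.571, -0.0, -0.052]
force: [0.6, -0.2, -2.3]
opening: 0.0148
```

```bash
python3 -m creep '[{"delta_pos":[0.01,0,0],"dr":[0,0,0],"gripper":8},{"delta_pos":[0.02,0,0],"dr":[0,0,0],"gripper":8},{"delta_pos":[0.02,0,0],"dr":[0,0,0],"gripper":8}]';python3 -m creep '[{"delta_pos":[0.01,0,0],"dr":[0,0,0],"gripper":8},{"delta_pos":[0.02,0,0],"dr":[0,0,0],"gripper":8},{"delta_pos":[0.02,0,0],"dr":[0,0,0],"gripper":8}]'
```

```text
t: 7.48
eef_pos: [0.4498, -0.0959, 0.0737]
orientation: [-1.571, -0.0, -0.052]
force: [-0.3, -0.9, -2.1]
opening: 0.0149
t: 7.85
eef_pos: [0.4508, -0.096, 0.0738]
orientation: [-1.571, -0.0, -0.052]
force: [0.1, 0.1, -1.2]
opening: 0.015
```

```bash
python3 -m creep '[{"delta_pos":[0.01,0,0],"dr":[0,0,0],"gripper":8},{"delta_pos":[0.01,0,0],"dr":[0,0,0],"gripper":8}]'
```

```text
t: 8.1
eef_pos: [0.4513, -0.096, 0.0738]
orientation: [-1.571, -0.0, -0.052]
force: [0.2, 0.5, -1.8]
opening: 0.0148
```

```bash
python3 -m creep '[{"delta_pos":[0.01,0,0],"dr":[0,0,0],"gripper":8},{"delta_pos":[0.01,0,0],"dr":[0,0,0],"gripper":8}]';python3 -m creep '[{"delta_pos":[0.01,0,0],"dr":[0,0,0],"gripper":8},{"delta_pos":[0.01,0,0],"dr":[0,0,0],"gripper":8}]'
```

```text
t: 8.35
eef_pos: [0.4517, -0.096, 0.0737]
orientation: [-1.571, 0.0, -0.052]
force: [0.4, 0.1, -1.3]
opening: 0.0147
t: 8.6
eef_pos: [0.4518, -0.096, 0.0736]
orientation: [-1.571, 0.001, -0.052]
force: [-2.4, 0.2, -1.1]
opening: 0.0144
```

```bash
python3 -m creep '[{"delta_pos":[0.005,0,0],"dr":[0,0,0],"gripper":8},{"delta_pos":[0.005,0,0],"dr":[0,0,0],"gripper":8}]'
python3 - <<'E'
from h import *
F=[];P=[]
for i in range(10): bot.grab_frame("top");s=bot.read_state();F.append(s["force"]);P.append(np.r_[s["eef_pos"],s["orientation"]])
print(np.mean(F,0).round(2),np.mean(P,0).round(5));print(np.array(F)[:,0].round(1))
E
```

```text
t: 8.85
eef_pos: [0.4519, -0.096, 0.0736]
orientation: [-1.571, 0.001, -0.052]
force: [-2.7, -0.1, -0.2]
opening: 0.0145
[-4.19 -0.08  0.28] [ 4.51970e-01 -9.60300e-02  7.35800e-02 -1.57083e+00  1.00000e-03
 -5.21000e-02]
[-3.3 -3.5 -4.1 -4.1 -3.7 -4.4 -4.5 -3.7 -5.2 -5.3]
```

Contact 1 is held: about 4 N at TCP (0.4519, -0.0960) for more than 0.5 s. I'll back off 10 mm and go to the right end.

```bash
python3 -m creep '[{"delta_pos":[-0.1,0,0],"dr":[0,0,0],"gripper":8},{"delta_pos":[-0.2,0,0],"dr":[0,0,0],"gripper":8},{"delta_pos":[-0.2,0,-0.4],"dr":[0,0,0],"gripper":8},{"delta_pos":[-0.2,0,-0.9],"dr":[0,0,0],"gripper":8},{"delta_pos":[-0.15,0,-1.4],"dr":[0,0,0],"gripper":8},{"delta_pos":[-0.1,0,-1.7],"dr":[0,0,0],"gripper":8},{"delta_pos":[-0.1,0,-1.8],"dr":[0,0,0],"gripper":8},{"delta_pos":[-0.1,0,-1.8],"dr":[0,0,0],"gripper":8}]'
python3 -m creep '[{"delta_pos":[0.05,0,0],"dr":[0,0,0],"gripper":8},{"delta_pos":[0.1,0,0],"dr":[0,0,0],"gripper":8},{"delta_pos":[0.12,0,0],"dr":[0,0,0],"gripper":8},{"delta_pos":[0.12,0,0],"dr":[0,0,0],"gripper":8}]'
```

```text
t: 10.35
eef_pos: [0.4428, -0.1855, 0.0737]
orientation: [-1.57, 0.0, -0.052]
force: [-0.1, -0.3, -2.1]
opening: 0.0151
t: 10.85
eef_pos: [0.449, -0.1858, 0.0737]
orientation: [-1.571, -0.0, -0.052]
force: [0.8, 0.6, -1.7]
opening: 0.0152
```

```bash
python3 -m creep '[{"delta_pos":[0.01,0,0],"dr":[0,0,0],"gripper":8},{"delta_pos":[0.02,0,0],"dr":[0,0,0],"gripper":8},{"delta_pos":[0.03,0,0],"dr":[0,0,0],"gripper":8},{"delta_pos":[0.03,0,0],"dr":[0,0,0],"gripper":8}]'
python3 -m creep '[{"delta_pos":[0.01,0,0],"dr":[0,0,0],"gripper":8},{"delta_pos":[0.01,0,0],"dr":[0,0,0],"gripper":8}]';python3 -m creep '[{"delta_pos":[0.01,0,0],"dr":[0,0,0],"gripper":8},{"delta_pos":[0.01,0,0],"dr":[0,0,0],"gripper":8}]'
```

```text
t: 11.35
eef_pos: [0.4504, -0.1861, 0.0738]
orientation: [-1.571, -0.0, -0.052]
force: [0.4, -0.1, -0.9]
opening: 0.0146
t: 11.6
eef_pos: [0.4509, -0.1861, 0.0737]
orientation: [-1.571, 0.0, -0.052]
force: [-0.0, 0.1, -0.8]
opening: 0.0146
t: 11.85
eef_pos: [0.4514, -0.1861, 0.0737]
orientation: [-1.571, 0.0, -0.052]
force: [-0.6, -0.5, -0.6]
opening: 0.0146
```

```bash
python3 -m creep '[{"delta_pos":[0.01,0,0],"dr":[0,0,0],"gripper":8},{"delta_pos":[0.01,0,0],"dr":[0,0,0],"gripper":8}]'
```

```text
t: 12.1
eef_pos: [0.4519, -0.1862, 0.0738]
orientation: [-1.571, -0.0, -0.052]
force: [-0.1, 0.8, -2.4]
opening: 0.0149
```

```bash
python3 -m creep '[{"delta_pos":[0.01,0,0],"dr":[0,0,0],"gripper":8},{"delta_pos":[0.01,0,0],"dr":[0,0,0],"gripper":8}]';python3 -m creep '[{"delta_pos":[0.01,0,0],"dr":[0,0,0],"gripper":8},{"delta_pos":[0.01,0,0],"dr":[0,0,0],"gripper":8}]'
```

```text
t: 12.35
eef_pos: [0.4524, -0.1862, 0.0737]
orientation: [-1.571, 0.0, -0.052]
force: [-0.5, 0.2, -2.7]
opening: 0.0148
t: 12.6
eef_pos: [0.4529, -0.1862, 0.0738]
orientation: [-1.571, -0.0, -0.052]
force: [-0.3, 0.7, -1.5]
opening: 0.0148
```

```bash
python3 -m creep '[{"delta_pos":[0.01,0,0],"dr":[0,0,0],"gripper":8},{"delta_pos":[0.01,0,0],"dr":[0,0,0],"gripper":8}]';python3 -m creep '[{"delta_pos":[0.01,0,0],"dr":[0,0,0],"gripper":8},{"delta_pos":[0.01,0,0],"dr":[0,0,0],"gripper":8}]'
```

```text
t: 12.85
eef_pos: [0.4534, -0.1863, 0.0738]
orientation: [-1.571, -0.0, -0.052]
force: [0.1, -0.5, -1.4]
opening: 0.0147
t: 13.1
eef_pos: [0.4539, -0.1862, 0.0738]
orientation: [-1.571, -0.0, -0.052]
force: [0.4, 0.5, -1.1]
opening: 0.0148
```

```bash
python3 -m creep '[{"delta_pos":[0.01,0,0],"dr":[0,0,0],"gripper":8},{"delta_pos":[0.01,0,0],"dr":[0,0,0],"gripper":8}]';python3 -m creep '[{"delta_pos":[0.01,0,0],"dr":[0,0,0],"gripper":8},{"delta_pos":[0.01,0,0],"dr":[0,0,0],"gripper":8}]'
```

```text
t: 13.35
eef_pos: [0.4541, -0.1863, 0.0737]
orientation: [-1.571, 0.0, -0.052]
force: [-0.3, 0.8, -1.3]
opening: 0.0149
t: 13.6
eef_pos: [0.4542, -0.1863, 0.0736]
orientation: [-1.571, 0.001, -0.052]
force: [-2.7, 0.3, 0.4]
opening: 0.0149
```

Contact 2. I'll press the same extra amount and hold.

```bash
python3 -m creep '[{"delta_pos":[0.005,0,0],"dr":[0,0,0],"gripper":8},{"delta_pos":[0.005,0,0],"dr":[0,0,0],"gripper":8}]'
python3 - <<'E'
from h import *
F=[];P=[]
for i in range(10): bot.grab_frame("top");s=bot.read_state();F.append(s["force"]);P.append(np.r_[s["eef_pos"],s["orientation"]])
print(np.mean(F,0).round(2),np.mean(P,0).round(5));print(np.array(F)[:,0].round(1))
xL,xR=(.45197,-.09603),np.mean(P,0)[:2]
a=np.arctan2(xR[0]-xL[0],-(xR[1]-xL[1]));print("block yaw",a)
# end target: block frame; pin centre at contact is 45 from centre line => u axis
u=np.array([np.cos(a),np.sin(a)]);v=np.array([-np.sin(a),np.cos(a)])
c=np.array([.4983,-.1403]);print("centre x from touch along u",np.dot(np.array(xL)-c,u))
cc=c+u*(np.dot(np.array(xL)-c,u)+.045);print("centre (tcp frame)",cc)
for n,w in dict(corner=cc-.06*u-.09*v,E=cc-.09*v).items(): print(n,w);go(*w,.0736,-.052)
E
```

```text
t: 13.85
eef_pos: [0.4544, -0.1863, 0.0736]
orientation: [-1.571, 0.001, -0.052]
force: [-4.8, 0.1, 1.3]
opening: 0.0147
[-5.31 -0.54  1.1 ] [ 4.54360e-01 -1.86260e-01  7.35500e-02 -1.57087e+00  1.33000e-03
 -5.21600e-02]
[-4.2 -4.9 -6.  -5.1 -5.3 -5.9 -5.7 -5.1 -5.6 -5.4]
block yaw 0.026472461495311173
centre x from touch along u -0.04514196812466611
centre (tcp frame) [ 0.49815808 -0.14030376]
corner [ 0.44056135 -0.23186039]
delta [-0.227 -0.001 -0.925] dr_y -0.01
E [ 0.50054032 -0.23027222]
delta [ 0.969 -0.001 -0.831] dr_y -0.01
```

```bash
python3 -m creep '[{"delta_pos":[-0.12,0,0],"dr":[0,0,0],"gripper":8},{"delta_pos":[-0.23,0,-0.1],"dr":[0,0,0],"gripper":8},{"delta_pos":[-0.23,0,-0.5],"dr":[0,0,0],"gripper":8},{"delta_pos":[-0.23,0,-0.95],"dr":[0,0,0],"gripper":8},{"delta_pos":[0.0,0,-0.95],"dr":[0,0,0],"gripper":8},{"delta_pos":[0.5,0,-0.85],"dr":[0,0,0],"gripper":8},{"delta_pos":[0.97,0,-0.83],"dr":[0,0,0],"gripper":8},{"delta_pos":[0.97,0,-0.83],"dr":[0,0,0],"gripper":8}]'
python3 -m creep '[{"delta_pos":[0,0,0.05],"dr":[0,0,0],"gripper":8},{"delta_pos":[0,0,0.1],"dr":[0,0,0],"gripper":8},{"delta_pos":[0,0,0.16],"dr":[0,0,0],"gripper":8},{"delta_pos":[0,0,0.2],"dr":[0,0,0],"gripper":8},{"delta_pos":[0,0,0.2],"dr":[0,0,0],"gripper":8}]'
```

```text
t: 15.35
eef_pos: [0.5036, -0.23, 0.0739]
orientation: [-1.571, -0.002, -0.051]
force: [0.5, 0.6, -1.8]
opening: 0.015
t: 15.98
eef_pos: [0.5018, -0.2202, 0.0738]
orientation: [-1.571, -0.0, -0.052]
force: [-0.1, -0.5, -1.3]
opening: 0.0148
```

```bash
python3 -m creep '[{"delta_pos":[0,0,0.01],"dr":[0,0,0],"gripper":8},{"delta_pos":[0,0,0.02],"dr":[0,0,0],"gripper":8},{"delta_pos":[0,0,0.03],"dr":[0,0,0],"gripper":8},{"delta_pos":[0,0,0.04],"dr":[0,0,0],"gripper":8},{"delta_pos":[0,0,0.04],"dr":[0,0,0],"gripper":8}]'
python3 -m creep '[{"delta_pos":[0,0,0.01],"dr":[0,0,0],"gripper":8},{"delta_pos":[0,0,0.01],"dr":[0,0,0],"gripper":8}]';python3 -m creep '[{"delta_pos":[0,0,0.01],"dr":[0,0,0],"gripper":8},{"delta_pos":[0,0,0.01],"dr":[0,0,0],"gripper":8}]'
```

```text
t: 16.6
eef_pos: [0.502, -0.2183, 0.0737]
orientation: [-1.571, 0.0, -0.052]
force: [0.7, -0.4, -1.7]
opening: 0.0148
t: 16.85
eef_pos: [0.502, -0.2178, 0.0737]
orientation: [-1.571, 0.0, -0.052]
force: [-0.1, 0.2, -2.5]
opening: 0.0147
t: 17.1
eef_pos: [0.502, -0.2173, 0.0737]
orientation: [-1.571, 0.0, -0.052]
force: [0.3, -0.5, -1.8]
opening: 0.0146
```

```bash
python3 -m creep '[{"delta_pos":[0,0,0.01],"dr":[0,0,0],"gripper":8},{"delta_pos":[0,0,0.01],"dr":[0,0,0],"gripper":8}]'
```

```text
t: 17.35
eef_pos: [0.502, -0.2167, 0.0737]
orientation: [-1.571, 0.0, -0.052]
force: [0.4, 0.0, -1.8]
opening: 0.0145
```

```bash
python3 -m creep '[{"delta_pos":[0,0,0.01],"dr":[0,0,0],"gripper":8},{"delta_pos":[0,0,0.01],"dr":[0,0,0],"gripper":8}]';python3 -m creep '[{"delta_pos":[0,0,0.01],"dr":[0,0,0],"gripper":8},{"delta_pos":[0,0,0.01],"dr":[0,0,0],"gripper":8}]'
```

```text
t: 17.6
eef_pos: [0.5021, -0.2163, 0.0738]
orientation: [-1.571, -0.0, -0.052]
force: [0.4, 0.5, -1.3]
opening: 0.0151
t: 17.85
eef_pos: [0.5021, -0.2157, 0.0737]
orientation: [-1.571, 0.0, -0.052]
force: [0.3, 1.0, -1.2]
opening: 0.015
```

```bash
python3 -m creep '[{"delta_pos":[0,0,0.01],"dr":[0,0,0],"gripper":8},{"delta_pos":[0,0,0.01],"dr":[0,0,0],"gripper":8}]';python3 -m creep '[{"delta_pos":[0,0,0.01],"dr":[0,0,0],"gripper":8},{"delta_pos":[0,0,0.01],"dr":[0,0,0],"gripper":8}]'
```

```text
t: 18.1
eef_pos: [0.5022, -0.2153, 0.0737]
orientation: [-1.571, -0.0, -0.052]
force: [-0.6, 1.1, -1.7]
opening: 0.0145
t: 18.35
eef_pos: [0.5022, -0.2148, 0.0738]
orientation: [-1.571, -0.0, -0.052]
force: [0.2, -0.3, -2.4]
opening: 0.015
```

```bash
python3 -m creep '[{"delta_pos":[0,0,0.01],"dr":[0,0,0],"gripper":8},{"delta_pos":[0,0,0.01],"dr":[0,0,0],"gripper":8}]';python3 -m creep '[{"delta_pos":[0,0,0.01],"dr":[0,0,0],"gripper":8},{"delta_pos":[0,0,0.01],"dr":[0,0,0],"gripper":8}]'
```

```text
t: 18.6
eef_pos: [0.5022, -0.2146, 0.0738]
orientation: [-1.572, 0.0, -0.052]
force: [-0.5, -1.9, -1.1]
opening: 0.0145
t: 18.85
eef_pos: [0.5022, -0.2145, 0.0738]
orientation: [-1.572, 0.0, -0.052]
force: [0.2, -4.0, -2.6]
opening: 0.0151
```

Contact 3, about 4 N. I'll hold it and work out where the bore is.

Run:
```python
from h import *
F=[];P=[]
for i in range(11): bot.grab_frame("top");s=bot.read_state();F.append(s["force"]);P.append(np.r_[s["eef_pos"],s["orientation"]])
m=np.mean(P,0);print(np.mean(F,0).round(2),m.round(5));print(np.array(F)[:,1].round(1),s["t"])
L=np.array([.45180,-.09603]);R=np.array([.45418,-.18626]);E=m[:2]+[0,-.0002]
a=np.arctan2(R[0]-L[0],L[1]-R[1]);u=np.array([np.cos(a),np.sin(a)]);v=np.array([-np.sin(a),np.cos(a)])
B=u*(u@L+.055)+v*(v@E+.045);print("yaw",a,"bore TCP",B.round(5))
go(m[0],m[1]-.010,.0736,-.052)
go(*B,.105,-.052,(m[0],m[1]-.010,.105,-.052))
```

```text
[-0.74 -5.25 -2.28] [ 5.0222e-01 -2.1443e-01  7.3810e-02 -1.5721e+00  3.0000e-05 -5.2360e-02]
[-5.  -5.7 -5.  -5.5 -5.7 -4.6 -4.2 -5.7 -5.7 -5.5 -5. ] 19.4
yaw 0.026370921757497234 bore TCP [ 0.50876 -0.16944]
delta [ 0.011  0.004 -0.2  ] dr_y -0.02
delta [0.073 0.    1.105] dr_y -0.0
```

```bash
python3 -m creep '[{"delta_pos":[0,0,-0.1],"dr":[0,0,0],"gripper":8},{"delta_pos":[0,0,-0.2],"dr":[0,0,0],"gripper":8},{"delta_pos":[0,-0.4,-0.2],"dr":[0,0,0],"gripper":8},{"delta_pos":[0,-0.76,-0.2],"dr":[0,0,0],"gripper":8},{"delta_pos":[0.02,-0.76,0.2],"dr":[0,0,0],"gripper":8},{"delta_pos":[0.06,-0.76,0.6],"dr":[0,0,0],"gripper":8},{"delta_pos":[0.08,-0.76,0.9],"dr":[0,0,0],"gripper":8},{"delta_pos":[0.08,-0.76,0.9],"dr":[0,0,0],"gripper":8}]'
python3 - <<'E'
from h import *
for i in range(8): bot.grab_frame("top")
p,d=bot.grab_frame("scene");s=bot.read_state();print(s["eef_pos"],s["orientation"],s["t"]);go(.50876,-.16944,.109,-.052)
cv2.imwrite("pics/g3.png",cv2.resize(p[160:300,270:430],None,fx=4,fy=4)[:,:,::-1])
E
```

```text
t: 20.4
eef_pos: [0.5083, -0.1674, 0.1112]
orientation: [-1.57, 0.001, -0.049]
force: [0.1, -0.8, -0.6]
opening: 0.0149
[ 0.50849796 -0.16946959  0.11172283] [-1.57086828e+00  1.70280062e-05 -5.27039069e-02] 20.85
delta [0.005 0.054 0.001] dr_y -0.04
```

View pics/g3.png

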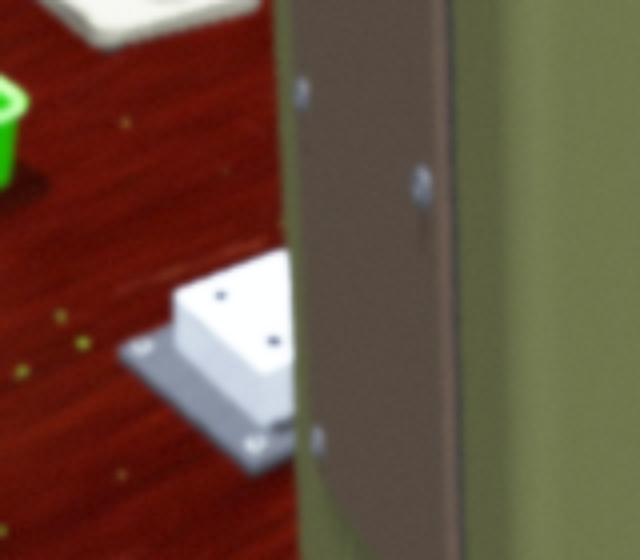

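The view is occluded again. The TCP is within 0.3 mm of the computed bore, so I'll go down slowly watching Fz.

```bash
python3 -m creep '[{"delta_pos":[0.005,0.06,0],"dr":[0,0,0],"gripper":8},{"delta_pos":[0.005,0.12,0],"dr":[0,0,0],"gripper":8},{"delta_pos":[0.005,0.18,0],"dr":[0,0,0],"gripper":8},{"delta_pos":[0.005,0.22,0],"dr":[0,0,0],"gripper":8},{"delta_pos":[0.005,0.22,0],"dr":[0,0,0],"gripper":8}]'
python3 -m creep '[{"delta_pos":[0,0.01,0],"dr":[0,0,0],"gripper":8},{"delta_pos":[0,0.02,0],"dr":[0,0,0],"gripper":8},{"delta_pos":[0,0.02,0],"dr":[0,0,0],"gripper":8}]'
python3 -m creep '[{"delta_pos":[0,0.01,0],"dr":[0,0,0],"gripper":8},{"delta_pos":[0,0.02,0],"dr":[0,0,0],"gripper":8},{"delta_pos":[0,0.02,0],"dr":[0,0,0],"gripper":8}]'
```

```text
t: 21.48
eef_pos: [0.5087, -0.169, 0.1005]
orientation: [-1.571, 0.0, -0.052]
force: [0.2, -0.5, -1.8]
opening: 0.015
t: 21.85
eef_pos: [0.5088, -0.1691, 0.0998]
orientation: [-1.571, -0.0, -0.052]
force: [0.0, 0.0, -1.9]
opening: 0.0147
t: 22.22
eef_pos: [0.5088, -0.1691, 0.0987]
orientation: [-1.571, 0.0, -0.052]
force: [0.2, -0.7, -1.3]
opening: 0.0149
```

```bash
python3 -m creep '[{"delta_pos":[0,0.01,0],"dr":[0,0,0],"gripper":8},{"delta_pos":[0,0.02,0],"dr":[0,0,0],"gripper":8},{"delta_pos":[0,0.02,0],"dr":[0,0,0],"gripper":8}]'
```

```text
t: 22.6
eef_pos: [0.5088, -0.1691, 0.0977]
orientation: [-1.571, 0.0, -0.052]
force: [0.5, 0.7, -1.1]
opening: 0.0152
```

```bash
python3 -m creep '[{"delta_pos":[0,0.01,-0.006],"dr":[0,0,0],"gripper":8},{"delta_pos":[0,0.02,-0.006],"dr":[0,0,0],"gripper":8},{"delta_pos":[0,0.02,-0.006],"dr":[0,0,0],"gripper":8}]'
python3 -m creep '[{"delta_pos":[0,0.01,0],"dr":[0,0,0],"gripper":8},{"delta_pos":[0,0.01,0],"dr":[0,0,0],"gripper":8}]'
python3 -m creep '[{"delta_pos":[0,0.01,0],"dr":[0,0,0],"gripper":8},{"delta_pos":[0,0.01,0],"dr":[0,0,0],"gripper":8}]'
```

```text
t: 22.98
eef_pos: [0.5087, -0.1694, 0.0967]
orientation: [-1.571, 0.0, -0.052]
force: [-0.0, -0.7, -1.7]
opening: 0.0147
t: 23.22
eef_pos: [0.5088, -0.1694, 0.0962]
orientation: [-1.571, 0.0, -0.052]
force: [-0.7, -0.3, -1.6]
opening: 0.0148
t: 23.48
eef_pos: [0.5088, -0.1694, 0.0957]
orientation: [-1.571, 0.0, -0.052]
force: [-0.2, 0.3, -0.8]
opening: 0.015
```

```bash
python3 -m creep '[{"delta_pos":[0,0.01,0],"dr":[0,0,0],"gripper":8},{"delta_pos":[0,0.01,0],"dr":[0,0,0],"gripper":8}]'
```

```text
t: 23.72
eef_pos: [0.5088, -0.1694, 0.0952]
orientation: [-1.571, 0.0, -0.052]
force: [0.2, -0.2, -0.9]
opening: 0.015
```

```bash
python3 -m creep '[{"delta_pos":[0,0.01,0],"dr":[0,0,0],"gripper":8},{"delta_pos":[0,0.02,0],"dr":[0,0,0],"gripper":8}]'
python3 -m creep '[{"delta_pos":[0,0.01,0],"dr":[0,0,0],"gripper":8},{"delta_pos":[0,0.02,0],"dr":[0,0,0],"gripper":8}]'
```

```text
t: 23.98
eef_pos: [0.5088, -0.1694, 0.0942]
orientation: [-1.571, 0.0, -0.052]
force: [-0.1, 0.1, -1.4]
opening: 0.0146
t: 24.22
eef_pos: [0.5088, -0.1694, 0.0932]
orientation: [-1.571, 0.0, -0.052]
force: [-0.8, -0.2, -1.1]
opening: 0.0146
```

```bash
python3 -m creep '[{"delta_pos":[0,0.01,0],"dr":[0,0,0],"gripper":8},{"delta_pos":[0,0.02,0],"dr":[0,0,0],"gripper":8}]'
python3 -m creep '[{"delta_pos":[0,0.01,0],"dr":[0,0,0],"gripper":8},{"delta_pos":[0,0.02,0],"dr":[0,0,0],"gripper":8}]'
```

```text
t: 24.48
eef_pos: [0.5088, -0.1694, 0.0922]
orientation: [-1.571, 0.0, -0.052]
force: [0.2, 0.3, -0.9]
opening: 0.0147
t: 24.72
eef_pos: [0.5088, -0.1694, 0.0912]
orientation: [-1.571, 0.0, -0.052]
force: [0.7, 0.7, -1.4]
opening: 0.0146
```

In the bore, with no resistance. Going down 1 mm per row.

```bash
python3 -m creep '[{"delta_pos":[0,0.02,0],"dr":[0,0,0],"gripper":8},{"delta_pos":[0,0.04,0],"dr":[0,0,0],"gripper":8},{"delta_pos":[0,0.06,0],"dr":[0,0,0],"gripper":8},{"delta_pos":[0,0.08,0],"dr":[0,0,0],"gripper":8}]'
python3 -m creep '[{"delta_pos":[0,0.02,0],"dr":[0,0,0],"gripper":8},{"delta_pos":[0,0.04,0],"dr":[0,0,0],"gripper":8},{"delta_pos":[0,0.06,0],"dr":[0,0,0],"gripper":8},{"delta_pos":[0,0.08,0],"dr":[0,0,0],"gripper":8}]'
```

```text
t: 25.22
eef_pos: [0.5088, -0.1694, 0.0872]
orientation: [-1.571, 0.0, -0.052]
force: [0.2, -0.6, -2.1]
opening: 0.0148
t: 25.72
eef_pos: [0.5088, -0.1694, 0.0832]
orientation: [-1.571, -0.0, -0.052]
force: [0.3, 0.0, -1.4]
opening: 0.0148
```

```bash
python3 -m creep '[{"delta_pos":[0,0.02,0],"dr":[0,0,0],"gripper":8},{"delta_pos":[0,0.04,0],"dr":[0,0,0],"gripper":8},{"delta_pos":[0,0.06,0],"dr":[0,0,0],"gripper":8},{"delta_pos":[0,0.08,0],"dr":[0,0,0],"gripper":8}]'
python3 -m creep '[{"delta_pos":[0,0.02,0],"dr":[0,0,0],"gripper":8},{"delta_pos":[0,0.04,0],"dr":[0,0,0],"gripper":8},{"delta_pos":[0,0.06,0],"dr":[0,0,0],"gripper":8},{"delta_pos":[0,0.08,0],"dr":[0,0,0],"gripper":8}]'
```

```text
t: 26.22
eef_pos: [0.5088, -0.1694, 0.0792]
orientation: [-1.571, -0.0, -0.052]
force: [0.2, -0.4, -1.3]
opening: 0.0146
t: 26.72
eef_pos: [0.5088, -0.1694, 0.0752]
orientation: [-1.571, 0.0, -0.052]
force: [-0.1, -0.7, -0.8]
opening: 0.0145
```

```bash
python3 -m creep '[{"delta_pos":[0,0.02,0],"dr":[0,0,0],"gripper":8},{"delta_pos":[0,0.04,0],"dr":[0,0,0],"gripper":8},{"delta_pos":[0,0.06,0],"dr":[0,0,0],"gripper":8},{"delta_pos":[0,0.08,0],"dr":[0,0,0],"gripper":8},{"delta_pos":[0,0.10,0],"dr":[0,0,0],"gripper":8},{"delta_pos":[0,0.12,0],"dr":[0,0,0],"gripper":8}]'
python3 -m creep '[{"delta_pos":[0,0.01,0],"dr":[0,0,0],"gripper":8},{"delta_pos":[0,0.02,0],"dr":[0,0,0],"gripper":8}]'
python3 -m creep '[{"delta_pos":[0,0.01,0],"dr":[0,0,0],"gripper":8},{"delta_pos":[0,0.02,0],"dr":[0,0,0],"gripper":8}]'
```

```text
t: 27.48
eef_pos: [0.5088, -0.1694, 0.0692]
orientation: [-1.571, -0.0, -0.052]
force: [-0.3, 0.7, -1.2]
opening: 0.0151
t: 27.72
eef_pos: [0.5088, -0.1694, 0.0682]
orientation: [-1.571, -0.0, -0.052]
force: [0.5, 0.7, -1.2]
opening: 0.015
t: 27.98
eef_pos: [0.5088, -0.1694, 0.0672]
orientation: [-1.571, -0.0, -0.052]
force: [0.5, -0.5, -1.6]
opening: 0.0148
```

```bash
python3 -m creep '[{"delta_pos":[0,0.01,0],"dr":[0,0,0],"gripper":8},{"delta_pos":[0,0.01,0],"dr":[0,0,0],"gripper":8}]'
```

```text
t: 28.22
eef_pos: [0.5088, -0.1694, 0.0667]
orientation: [-1.571, 0.0, -0.052]
force: [0.2, 1.0, -0.8]
opening: 0.0148
```

```bash
python3 -m creep '[{"delta_pos":[0,0.01,0],"dr":[0,0,0],"gripper":8},{"delta_pos":[0,0.01,0],"dr":[0,0,0],"gripper":8}]'; python3 -m creep '[{"delta_pos":[0,0.006,0],"dr":[0,0,0],"gripper":8},{"delta_pos":[0,0.006,0],"dr":[0,0,0],"gripper":8}]'
```

```text
t: 28.48
eef_pos: [0.5088, -0.1694, 0.0664]
orientation: [-1.571, -0.0, -0.052]
force: [-0.5, 0.4, 0.4]
opening: 0.0148
t: 28.72
eef_pos: [0.5089, -0.1694, 0.0664]
orientation: [-1.571, -0.0, -0.052]
force: [-1.4, 0.5, 4.9]
opening: 0.0147
```

```bash
python3 -m creep '[{"delta_pos":[0,0.006,0],"dr":[0,0,0],"gripper":8},{"delta_pos":[0,0.006,0],"dr":[0,0,0],"gripper":8}]'
```

```text
t: 28.98
eef_pos: [0.5089, -0.1694, 0.0664]
orientation: [-1.571, -0.0, -0.052]
force: [-3.1, 1.0, 7.3]
opening: 0.015
```

Seated: collar on the block at TCP z=0.0664, 8 mm above the z it had in the stand, as expected. I'll relieve the load, soften the grip and open.

```bash
python3 -m creep '[{"delta_pos":[0,-0.008,0],"dr":[0,0,0],"gripper":8},{"delta_pos":[0,-0.008,0],"dr":[0,0,0],"gripper":8}]' 
python3 -m creep '[{"delta_pos":[0,0,0],"dr":[0,0,0],"gripper":12},{"delta_pos":[0,0,0],"dr":[0,0,0],"gripper":12}]' 20
```

```text
t: 29.22
eef_pos: [0.5089, -0.1695, 0.0664]
orientation: [-1.571, -0.0, -0.052]
force: [-2.0, 0.3, 5.3]
opening: 0.0149
t: 29.48
eef_pos: [0.5089, -0.1694, 0.0663]
orientation: [-1.571, -0.0, -0.052]
force: [-1.5, 1.3, 6.5]
opening: 0.0151
```

```bash
python3 -m creep '[{"delta_pos":[0,-0.01,0],"dr":[0,0,0],"gripper":12},{"delta_pos":[0,-0.01,0],"dr":[0,0,0],"gripper":12}]' 
python3 -m creep '[{"delta_pos":[0,0,0],"dr":[0,0,0],"gripper":20},{"delta_pos":[0,0,0],"dr":[0,0,0],"gripper":28},{"delta_pos":[0,0,0],"dr":[0,0,0],"gripper":45},{"delta_pos":[0,0,0],"dr":[0,0,0],"gripper":60},{"delta_pos":[0,0,0],"dr":[0,0,0],"gripper":60}]'
```

```text
t: 29.72
eef_pos: [0.5088, -0.1694, 0.0664]
orientation: [-1.571, -0.0, -0.052]
force: [-0.7, -0.9, 1.3]
opening: 0.0149
t: 30.35
eef_pos: [0.5088, -0.1694, 0.0666]
orientation: [-1.571, -0.0, -0.052]
force: [0.3, 0.4, 0.3]
opening: 0.06
```

```bash
python3 -m creep '[{"delta_pos":[0,-0.3,0],"dr":[0,0,0],"gripper":60},{"delta_pos":[0,-1.0,0],"dr":[0,0,0],"gripper":60},{"delta_pos":[0,-1.8,0],"dr":[0,0,0],"gripper":60},{"delta_pos":[0,-2.5,0],"dr":[0,0,0],"gripper":60},{"delta_pos":[0,-2.5,1.0],"dr":[0,0,0],"gripper":60},{"delta_pos":[0,-2.5,2.2],"dr":[0,0,0],"gripper":60},{"delta_pos":[0,-2.5,3.4],"dr":[0,0,0],"gripper":60},{"delta_pos":[0,-2.5,4.6],"dr":[0,0,0],"gripper":60}]'
python3 -m creep '[{"delta_pos":[0,0,1.0],"dr":[0,0,0],"gripper":60},{"delta_pos":[0,0,1.6],"dr":[0,0,0],"gripper":60},{"delta_pos":[0,0,1.6],"dr":[0,0,0],"gripper":60},{"delta_pos":[0,0,1.6],"dr":[0,0,0],"gripper":60}]'
python3 - <<'E'
from h import *
p,d=bot.grab_frame("scene");q,e=bot.grab_frame("top");W=cloud("top",e)
cv2.imwrite("pics/g4.png",np.hstack([cv2.resize(p[170:290,290:450],None,fx=2.5,fy=2.5),cv2.resize(q[215:295,300:400],None,fx=3.75,fy=3.75)])[:,:,::-1])
w=W[200:290,300:400].reshape(-1,3);m=(w[:,2]>.065)&(w[:,2]<.13);print(m.sum(),w[m].mean(0),np.percentile(w[m][:,2],90),w[m].min(0),w[m].max(0))
E
```

```text
t: 31.35
eef_pos: [0.521, 0.0621, 0.193]
orientation: [-1.571, -0.002, -0.053]
force: [1.7, -0.5, -0.4]
opening: 0.0597
t: 31.85
eef_pos: [0.5249, 0.1397, 0.1921]
orientation: [-1.571, -0.0, -0.052]
force: [-0.0, 0.1, 0.3]
opening: 0.0601
55 [ 0.50724267 -0.16948813  0.09022681] 0.09640306683234007 [ 0.50035419 -0.17712806  0.06601452] [ 0.51609399 -0.16162616  0.0988583 ]
```

View pics/g4.png

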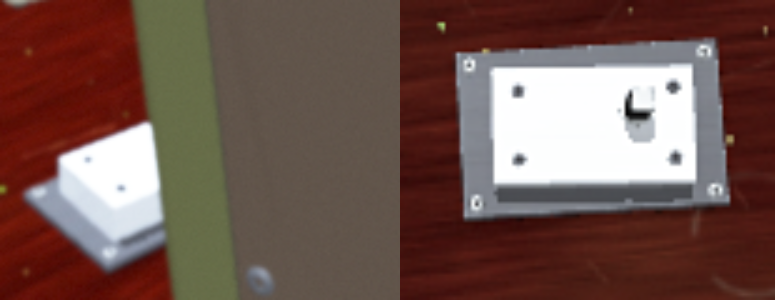

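The top view shows the pin upright in the bore, white top at crop (643,100). Its depth (mean 0.090, 90th percentile 0.096) fits the 0.092 m expected when fully home. The gripper is clear, so I'm handing in.

```bash
python3 -c "
from bench import bot
print(bot.read_state()['force']);print(bot.sign_off())"
```

```text
[ 0.33735405 -0.71083549 -0.63567216]
the job is handed in; nothing more can be done
None
```

The pin is seated in the block's bore and let go. I handed the job in a little after 32 s of the 67 s allowed; no verdict is reported.

- **Touches:** I took the middle-sized pin from the stand and touched the long face near its left end, then near its right end, then the end face at the right. Each touch was held for at least 0.5 s at about 3–6 N.
- **Block position:** the touches put the block's yaw at 0.026 rad, against 0.015 rad from the camera. I used the touch values, which put the bore at TCP (0.5088, -0.1694).
- **Insertion:** the pin went down without resistance until the collar landed at TCP z = 0.0664. That is 8 mm above where it was held in the stand, as it should be. The highest measured force was about 7 N.
- **Last checks:** the top camera shows the pin upright in the bore at about (0.507, -0.169), its top at about 0.09 m (0.092 m expected). The gripper is well clear, and the wrist force is at noise level.
- **Less certain:** the arm hid the pin during the touches and the insertion, so those rest on force and position readings alone. I did not re-measure the dish, tape roll or matchbox at the end. The arm's path kept above them or away from them, and I saw no unexpected forces.

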